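Stroke the vial caps shut on a sample carousel

TASK

The five vials standing side by side in the black carousel have their flip-top caps open. Run the fingertips along the row, anticlockwise seen from above (from the hinge side), so that they fold each cap over in turn and stroke it down fully shut. Touch the caps lightly: do not lift a vial out of its seat, press hard or drag the carousel round, and leave the spare vial, the tweezers and the jar alone.

Things in the scene. Friction and masses are not known exactly. Their poses are not given: they have to be found in the camera images.
- changer: Fixed low sample changer: teal housing, flat deck 50 mm above the bench, round steel well with black rubber rim, flat shelf along one side. Origin on the bench under the carousel's axis, z up; housing spans x -180 to 180 mm, y -180 to 270 mm (the shelf is beyond y = 180 mm).
- carousel: Black disc, 304 mm in diameter; origin on its axis at the upper face (66 mm above the bench), z up. 15 seats at 120 mm radius, 24 degrees apart: five in a row hold the open vials, three others shut vials; at least two seats beyond each end of the row are empty (steel-coloured). Grip ring in the middle, 110 mm wide, 28 mm high. More than 20 N along the row turns it.
- vial1: First vial, at the row's clockwise end seen from above. Cream plastic, 29 mm in diameter, flip-top cap. Origin on its axis at the carousel's upper face, z up; x along the row (anticlockwise tangent), from the cap's hinge to its free edge. Hinge line at x = -16.5, z = 24 mm; the shut cap's top is at z = 34 mm. Its sprung seat gives 3.5 mm under 3 to 5 N; it pulls straight up out of it.
- vial2: The vial next anticlockwise (from above) after vial1. Cream plastic, 29 mm in diameter, flip-top cap. Origin on its axis at the carousel's upper face, z up; x along the row (anticlockwise tangent), from the cap's hinge to its free edge. Hinge line at x = -16.5, z = 24 mm; the shut cap's top is at z = 34 mm. Its sprung seat gives 3.5 mm under 3 to 5 N; it pulls straight up out of it.
- vial3: The vial next anticlockwise (from above) after vial2. Cream plastic, 29 mm in diameter, flip-top cap. Origin on its axis at the carousel's upper face, z up; x along the row (anticlockwise tangent), from the cap's hinge to its free edge. Hinge line at x = -16.5, z = 24 mm; the shut cap's top is at z = 34 mm. Its sprung seat gives 3.5 mm under 3 to 5 N; it pulls straight up out of it.
- vial4: The vial next anticlockwise (from above) after vial3. Cream plastic, 29 mm in diameter, flip-top cap. Origin on its axis at the carousel's upper face, z up; x along the row (anticlockwise tangent), from the cap's hinge to its free edge. Hinge line at x = -16.5, z = 24 mm; the shut cap's top is at z = 34 mm. Its sprung seat gives 3.5 mm under 3 to 5 N; it pulls straight up out of it.
- vial5: The vial next anticlockwise (from above) after vial4. Cream plastic, 29 mm in diameter, flip-top cap. Origin on its axis at the carousel's upper face, z up; x along the row (anticlockwise tangent), from the cap's hinge to its free edge. Hinge line at x = -16.5, z = 24 mm; the shut cap's top is at z = 34 mm. Its sprung seat gives 3.5 mm under 3 to 5 N; it pulls straight up out of it.
- lid1 (a joint): Cap of vial1: angle in rad, 0 shut, pi/2 upright; starts at 1.45 to 1.75, goes to 1.9. Disc 31 mm in diameter, 10 mm deep, slightly domed (4 mm), over the vial when shut; tab on the free edge to x = 22 mm of the vial; open it stands up to 63 mm above the carousel and leans back to x = -35 mm at most. It moves under 0.3 N at the free edge and stays where left: no spring, no fall.
- lid2 (a joint): Cap of vial2: angle in rad, 0 shut, pi/2 upright; starts at 1.45 to 1.75, goes to 1.9. Disc 31 mm in diameter, 10 mm deep, slightly domed (4 mm), over the vial when shut; tab on the free edge to x = 22 mm of the vial; open it stands up to 63 mm above the carousel and leans back to x = -35 mm at most. It moves under 0.3 N at the free edge and stays where left: no spring, no fall.
- lid3 (a joint): Cap of vial3: angle in rad, 0 shut, pi/2 upright; starts at 1.45 to 1.75, goes to 1.9. Disc 31 mm in diameter, 10 mm deep, slightly domed (4 mm), over the vial when shut; tab on the free edge to x = 22 mm of the vial; open it stands up to 63 mm above the carousel and leans back to x = -35 mm at most. It moves under 0.3 N at the free edge and stays where left: no spring, no fall.
- lid4 (a joint): Cap of vial4: angle in rad, 0 shut, pi/2 upright; starts at 1.45 to 1.75, goes to 1.9. Disc 31 mm in diameter, 10 mm deep, slightly domed (4 mm), over the vial when shut; tab on the free edge to x = 22 mm of the vial; open it stands up to 63 mm above the carousel and leans back to x = -35 mm at most. It moves under 0.3 N at the free edge and stays where left: no spring, no fall.
- lid5 (a joint): Cap of vial5: angle in rad, 0 shut, pi/2 upright; starts at 1.45 to 1.75, goes to 1.9. Disc 31 mm in diameter, 10 mm deep, slightly domed (4 mm), over the vial when shut; tab on the free edge to x = 22 mm of the vial; open it stands up to 63 mm above the carousel and leans back to x = -35 mm at most. It moves under 0.3 N at the free edge and stays where left: no spring, no fall.
- spare_vial: A bystander: a loose, shut vial, 31 mm in diameter and 45 mm high, standing on the changer's shelf. Origin at the centre of its underside.
- tweezers: A bystander: flat steel tweezers, 135 mm long, 18 mm wide and 8 mm high, lying on the changer's shelf. Origin at mid-length on the underside, tips to +x.
- jar: A bystander: an amber glass jar with a black cap, 64 mm in diameter and 85 mm high, standing on the bench beside the changer. Origin at the centre of its underside.

How it is judged:
By the outcome, as a careful person would: the job done as asked, in the order asked, and still so for the second after the job is handed in, with the robot touching nothing.
It also fails if it takes over 38 s, if anything falls off the work surface, if the arm or the gripper's body presses on something with over 40 N, if the wrist force passes 120 N, or if a joint passes its speed limit or range.

ROBOT

A 6-joint arm with a two-finger parallel gripper is mounted at the origin on the work surface. World frame = base frame: x ahead of the robot, y to its left, z up, the work surface at z = 0. Lengths are in m, angles in rad, forces in N, time in s.
With the tool pointing down it reaches from about 0.25 to 0.775 m from the base axis. Payload 4 kg.
Tool frame: the origin (TCP) lies midway between the tips of the shut fingers; the grasp point (between the pads) lies 19 mm behind it (r.grasp_offset is the distance from the TCP to the grasp point, in m); z points along the fingers, y is the line along which they close (so a half turn about z gives the same grasp; the last joint's range is limited). The gripper opens to 94 mm and grips with 3 to 60 N. Pads are 16 mm wide; open, the fingers measure 119 mm over their backs; the gripper's body (75 mm by 177 mm) begins 78 mm behind the grasp point.
Start: joints at [1.159, 0.087, 1.371, -0, 1.684, -0.103], TCP at [0.167, 0.524, 0.206] pointing down, gripper open.
Joint ranges: [-3.1, 3.1], [-0.76, 2.03], [0.27, 2.55], [-1.08, 4.22], [0.17, 2.65], [-2.57, 2.57]. Speed limits (rad/s): [2.79, 2.79, 3.14, 3.14, 3.14, 3.14].

INTERFACE

Orientations are given as a rotation vector (axis times angle).
In Python, from rig import r, optics gives the robot as it stands. The module is installed in compiled form; this text tells all that it offers.
- The arm moves only by the shell command python3 -m crank 'ROWS' [FORCE]. ROWS is JSON, a list of rows, each a list of 5 numbers: the finger opening in cm, from 0 to 9.4, then the shift along the tool's x, y, z in cm, then the turn about the tool's z in degrees. A call has 1 to 20 rows; each row is the pose to reach, as a shift and turn from the pose commanded when the call began, along the tool's axes at that moment; what a row does not reach only later rows make up. A row lasts 1/8 s, in which the tool goes at most 62.5 mm and 10.7 degrees, less where a joint would pass 70% of its speed; a pose out of reach is approached as far as the arm can. A call with a gripper value outside its range is refused whole. The fingers move at their own pace and stop on an object; FORCE is the grip in N (left out, the last holds). Time passes only in rows, so rows that repeat a pose let the fingers close. It gives the time, the measured TCP pose, the force, the opening and the grip force at its end, in the units of the state.
- r.sense(): the state, without advancing time (a new reading comes with each control period).
- optics.snapshot(name): name is "scene" or "top"; returns a dict with "frame" (480x640x3 uint8, red, green, blue), "mtx" (3x3 intrinsics, pixels), "dist_coeffs" ([k1, k2, p1, p2, k3] as OpenCV has them; the pictures are not rectified), "extrinsics" (4x4, takes a point from world to camera coordinates). Camera axes: x right, y down, z forward; pixel columns grow to the right and rows downward; lengths in m; the calibration is good to about 2 mm. A picture is of the moment at which its call begins. There is no depth.
- r.hand_in(): hands the job in; it is judged then, once.
Trained networks look in a picture, given as the dict that the camera call returned (one of the last four; its "shot" number tells which), for a name from the list of things; names that differ only in an ending like _2 or _b are one class to them, and where a whole thing is asked for, a point or a joint stands for the part that bears it (a point fixed in the world has none). Each returns a list of dicts, best first, with "confidence" (0 to 1); they miss things now and then, are a little off and sometimes report something else, mostly with a low value. They report only what shows in the picture. A call takes as long as a camera call.
- optics.find_in(picture, thing): "bbox" ([left, top, width, height] in pixels, round what is visible of it).
- optics.place_of(picture, thing): "location" ([column, row] in pixels: a listed point, or the origin of a listed thing).
The state is a dict: "clock": time; "joint_pos": joint angles; "qvel": joint speeds; "joint_efforts": joint torques, N m; "tool_pos": TCP position; "ee_rot": TCP orientation; "contact_force": force on the tool from outside, world axes, zero at the start; "torque": the same for the moment, N m; "gripper_width": finger opening in m; "finger_force": force on a finger pad.
Only numpy, scipy, OpenCV 4.12 (cv2) and the standard library are available. Lean on these libraries where they do the work, as an engineer would, in place of code of your own. Each camera call takes 0.05 s, during which the arm holds its last target. There are 200 camera calls.

## Working session

There is one attempt and no reset: what is moved stays moved. The work goes in short steps, Python scripts to look and compute and a shell command to move; the robot and the scene stay as the last step left them, time stands still between calls to the robot, and variables do not carry over. Pictures are saved under pics/ and viewed, at most 10 in all, crops included, and the job is handed in when it is done.

```bash
mkdir -p pics; cat > h.py <<'E'
import numpy as np, cv2
from rig import r, optics
def ray(p,uv):
    n=cv2.undistortPoints(np.array([[uv]],float),p["mtx"] if isinstance(p["mtx"],np.ndarray) else np.array(p["mtx"]),np.array(p["dist_coeffs"],float))[0,0]
    E=np.array(p["extrinsics"]);R,t=E[:3,:3],E[:3,3]
    return -R.T@t, R.T@np.array([n[0],n[1],1.])
def onz(p,uv,z):
    o,d=ray(p,uv); return o+d*(z-o[2])/d[2]
def proj(p,X):
    E=np.array(p["extrinsics"]);return cv2.projectPoints(np.array(X,float).reshape(-1,1,3),cv2.Rodrigues(E[:3,:3])[0],E[:3,3],np.array(p["mtx"],float),np.array(p["dist_coeffs"],float))[0][:,0]
E
python3 - <<'E'
from h import *
np.set_printoptions(precision=4,suppress=True)
s=r.sense();print(s)
for c in("top","scene"):
    p=optics.snapshot(c);cv2.imwrite(f"pics/{c}0.png",p["frame"][:,:,::-1])
    for n,z in(("carousel",.066),("changer",0),("vial1",.066),("vial2",.066),("vial3",.066),("vial4",.066),("vial5",.066),("spare_vial",.05),("tweezers",.05),("jar",0)):
        for d in optics.place_of(p,n)[:(5 if n=="vial1" else 1)]:
            print(c,n,np.array(d["location"]),round(d["confidence"],2),onz(p,d["location"],z))
E
```

```text
{'clock': 0.0, 'joint_pos': array([ 1.1589,  0.0879,  1.3722, -0.    ,  1.6836, -0.1031]), 'qvel': array([-0.0001, -0.0008, -0.    ,  0.0006,  0.0019, -0.0014]), 'joint_efforts': array([  0.0003, -34.0179, -30.2428,   0.0717,   0.0331,  -0.0002]), 'tool_pos': array([0.1669, 0.5235, 0.2043]), 'ee_rot': array([-0.483 , -3.1037,  0.0032]), 'contact_force': array([-0.3318,  0.3618, -0.7831]), 'torque': array([-0.0139, -0.0026,  0.0069]), 'finger_force': 0.0, 'gripper_width': 0.09393818039328286}
top carousel [254.7 224.9] 0.61 [0.5632 0.055  0.066 ]
top changer [254.2 227.7] 0.57 [0.5677 0.0655 0.    ]
top vial1 [199.3 189.4] 0.81 [0.6336 0.1631 0.066 ]
top vial1 [269.4 164.2] 0.71 [0.681  0.0278 0.066 ]
top vial1 [221.3 169.2] 0.71 [0.6728 0.121  0.066 ]
top vial1 [246.4 165. ] 0.67 [0.6802 0.0723 0.066 ]
top vial1 [294.3 172.8] 0.61 [ 0.6633 -0.0202  0.066 ]
top vial2 [199.3 189.4] 0.81 [0.6336 0.1631 0.066 ]
top vial3 [199.3 189.4] 0.81 [0.6336 0.1631 0.066 ]
top vial4 [199.3 189.4] 0.81 [0.6336 0.1631 0.066 ]
top vial5 [199.3 189.4] 0.81 [0.6336 0.1631 0.066 ]
top tweezers [142.5 225.5] 0.54 [0.5672 0.2786 0.05  ]
top jar [491.6 278.2] 0.75 [ 0.4607 -0.4098  0.    ]
scene carousel [377.8 228.6] 0.92 [0.5669 0.0614 0.066 ]
scene changer [376.8 249.9] 0.92 [0.5758 0.0569 0.    ]
scene vial1 [431.6 239.2] 0.74 [0.6703 0.1253 0.066 ]
scene vial1 [408.2 267.5] 0.55 [0.6852 0.028  0.066 ]
scene vial1 [427.6 224. ] 0.55 [0.6359 0.1533 0.066 ]
scene vial1 [422.1 254. ] 0.52 [0.6824 0.0779 0.066 ]
scene vial2 [431.6 239.2] 0.74 [0.6703 0.1253 0.066 ]
scene vial3 [431.6 239.2] 0.74 [0.6703 0.1253 0.066 ]
scene vial4 [431.6 239.2] 0.74 [0.6703 0.1253 0.066 ]
scene vial5 [431.6 239.2] 0.74 [0.6703 0.1253 0.066 ]
scene spare_vial [388.2 154.6] 0.56 [0.4128 0.272  0.05  ]
scene tweezers [437.6 183.6] 0.76 [0.5634 0.2831 0.05  ]
scene jar [185.8 341.6] 0.89 [ 0.464  -0.4072  0.    ]
```

View pics/top0.png

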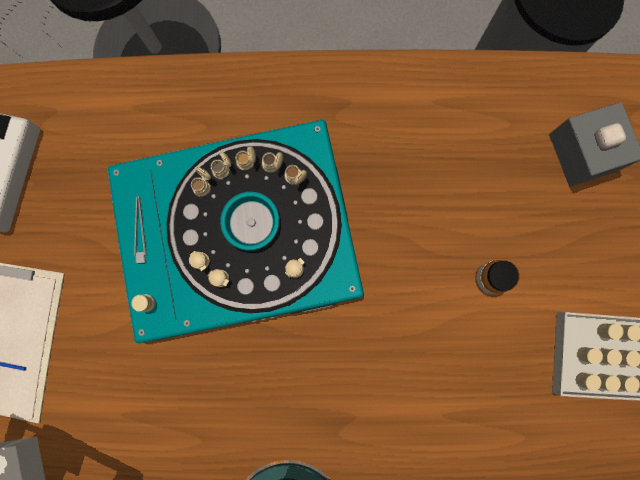

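View pics/scene0.png

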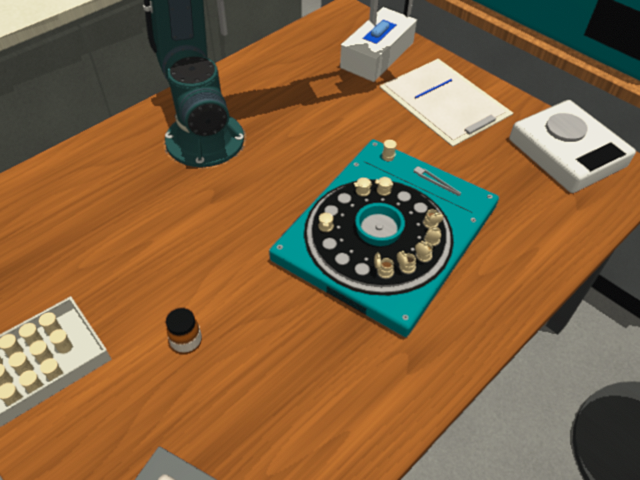

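The top view shows the five open vials from (294,173), which is vial1 at the clockwise end, round to (200,189), which is vial5. Their caps stand on the clockwise side. The carousel axis is near (252,223). The scene view agrees, with the jar, the tweezers and the spare vial well away from the row.

Next I fit the axis and the row phase to both views.

```bash
cat >> h.py <<'E'
from scipy.spatial.transform import Rotation as Ro
def rows(way,cen,ph,start=None):
    """way: (vial index float 1..5 , tangential mm, tip z mm above carousel) -> rows from the measured pose"""
    s=r.sense();p=s["tool_pos"];R=Ro.from_rotvec(s["ee_rot"]).as_matrix()
    yaw0=np.arctan2(R[1,0],R[0,0]);Rn=np.array([[np.cos(yaw0),np.sin(yaw0),0],[np.sin(yaw0),-np.cos(yaw0),0],[0,0,-1]])
    for k,t,z in way:
        a=np.radians(ph+24*(k-1))+t/120.
        X=np.array([cen[0]+.12*np.cos(a),cen[1]+.12*np.sin(a),.066+z/1000])
        d=Rn.T@(X-p)*100; turn=-np.degrees((a+np.pi/2-yaw0+np.pi)%(2*np.pi)-np.pi)
        print("[0,%.2f,%.2f,%.2f,%.1f],"%(*d,turn),end="")
    print()
E
python3 - <<'E'
from h import *
from scipy.optimize import least_squares
T=np.array([[.6633,-.0202],[.681,.0278],[.6802,.0723],[.6728,.121],[.6336,.1631]])
S=np.array([[np.nan,np.nan],[.6852,.028],[.6824,.0779],[.6703,.1253],[.6359,.1533]])
P=[];I=[]
for A in(T,S):
    for i,a in enumerate(A):
        if a[0]==a[0]:P.append(a);I.append(i)
P=np.array(P);I=np.array(I);C=np.array([[.5632,.055],[.5669,.0614]])
def f(v):
    a=v[2]+np.radians(24)*I
    return np.r_[(v[:2]+.12*np.c_[np.cos(a),np.sin(a)]-P).ravel(),(v[:2]-C).ravel()]
o=least_squares(f,[.565,.058,-.6],loss="soft_l1",f_scale=.005);print(o.x[:2],np.degrees(o.x[2]));print((o.fun*1000).round(1))
cen=o.x[:2];ph=np.degrees(o.x[2])
# seat/vial model overlay for checking
for c in("top","scene"):
    p=optics.snapshot(c);im=p["frame"][:,:,::-1].copy()
    for k in range(15):
        a=np.radians(ph+24*k)
        u=proj(p,[[cen[0]+.12*np.cos(a),cen[1]+.12*np.sin(a),.066]])[0]
        cv2.circle(im,tuple(int(x*8) for x in u),8,(0,0,255),-1,shift=3)
    t=np.linspace(0,6.28,60);u=proj(p,np.c_[cen[0]+.152*np.cos(t),cen[1]+.152*np.sin(t),0*t+.066])
    cv2.polylines(im,[np.int32(u*8)],1,(255,0,255),1,shift=3)
    x,y=(160,120) if c=="top" else (290,150)
    cv2.imwrite(f"pics/{c}1.png",cv2.resize(im[y:y+200,x:x+200],(600,600),interpolation=cv2.INTER_CUBIC))
E
cd pics; python3 -c "
import cv2,numpy as np
a=cv2.imread('top1.png');b=cv2.imread('scene1.png');cv2.imwrite('both1.png',cv2.resize(np.hstack([a,b]),(800,400)))"
```

```text
[0.56720152 0.05866684] -39.718365093684994
[-3.8  2.2  1.7 -1.6  5.8  3.7 -4.1  1.8  0.2 -4.6 -2.5 -1.8  3.6 -1.9
 -1.6 -2.5 -2.1  5.2  4.   3.7  0.3 -2.7]
```

View pics/both1.png

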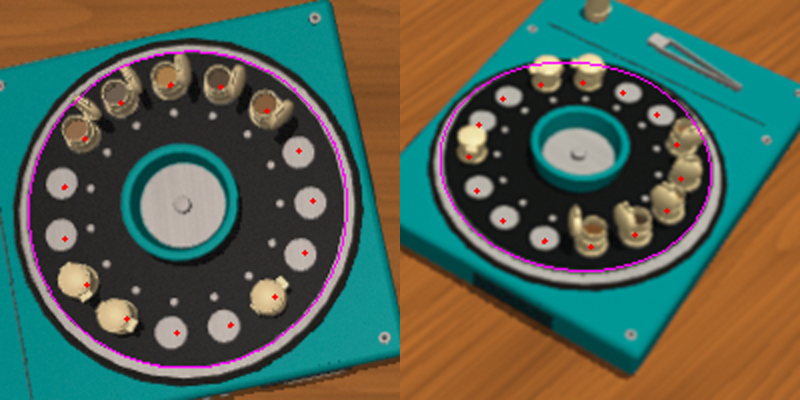

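The overlay puts the model about 1–2 px to the right of the steel seats in the top view and 1–2 px low in the scene view. I'll refine it with the empty seats' centroids from both views.

```bash
python3 - <<'E'
from h import *
from scipy.optimize import least_squares
cen=np.array([.5672,.05867]);ph=-39.7
def seat(v,k):
    a=np.radians(v[2]+24*k);return np.c_[v[0]+.12*np.cos(a),v[1]+.12*np.sin(a),0*a+.066]
D={}
for c in("top","scene"):
    p=optics.snapshot(c);g=p["frame"].astype(int);m=((g.min(2)>105)&(g.max(2)-g.min(2)<30)).astype(np.uint8)
    n,l,st,ce=cv2.connectedComponentsWithStats(m,connectivity=4)
    ks=np.arange(15);U=proj(p,seat([*cen,ph],ks));K=[];Q=[]
    for i in range(1,n):
        if 40<st[i,4]<400:
            d=np.linalg.norm(U-ce[i],axis=1);k=d.argmin()
            if d[k]<5 and k>4:K.append(k);Q.append(ce[i])
    D[c]=(p,np.array(K),np.array(Q));print(c,K)
def fit(cs):
    f=lambda v:np.r_[tuple((proj(D[c][0],seat(v,D[c][1]))-D[c][2]).ravel() for c in cs)]
    o=least_squares(f,[*cen,ph],x_scale=[.01,.01,1],loss="soft_l1");print(cs,o.x,np.abs(f(o.x)).max(),np.sqrt((f(o.x)**2).mean()))
for cs in(["top"],["scene"],["top","scene"]):fit(cs)
E
```

```text
top [np.int64(14), np.int64(5), np.int64(13), np.int64(6), np.int64(12), np.int64(10), np.int64(9)]
scene [np.int64(6), np.int64(9), np.int64(5), np.int64(10), np.int64(12), np.int64(13), np.int64(14)]
['top'] [  0.56784676   0.06145336 -41.26921539] 0.11192284426957144 0.046172816888286894
['scene'] [  0.56775208   0.06307902 -41.32981802] 0.3450258606407033 0.1578570447846968
['top', 'scene'] [  0.56791147   0.06199636 -41.28596746] 0.6475366932245947 0.28010634524266054
```

```bash
python3 - <<'E'
from h import *
rows([(1,-62,120)],(.5679,.0620),-41.3)
E
```

```text
[0,-59.41,-41.44,1.95,143.2],
```

```bash
python3 -m crank '[[0,-20,-14,0,45],[0,-40,-28,0,90],[0,-59.4,-41.4,1,143.2],[0,-59.4,-41.4,1.95,143.2],[0,-59.4,-41.4,1.95,143.2],[0,-59.4,-41.4,1.95,143.2],[0,-59.4,-41.4,1.95,143.2],[0,-59.4,-41.4,1.95,143.2],[0,-59.4,-41.4,1.95,143.2],[0,-59.4,-41.4,1.95,143.2],[0,-59.4,-41.4,1.95,143.2],[0,-59.4,-41.4,1.95,143.2],[0,-59.4,-41.4,1.95,143.2],[0,-59.4,-41.4,1.95,143.2],[0,-59.4,-41.4,1.95,143.2],[0,-59.4,-41.4,1.95,143.2],[0,-59.4,-41.4,1.95,143.2],[0,-59.4,-41.4,1.95,143.2]]'; python3 - <<'E'
from h import *
s=r.sense();print(s["clock"],s["contact_force"],s["gripper_width"])
C=(.5679,.0620)
rows([(1,-62,120)],C,-41.3)
W=[(1,-50,60),(1,-50,44),(1,-35,44),(1,-25,44),(1,-15,44),(1,-8,42),(1,0,38),(1,2,35),(1,3,33),(1,4,33)]
rows(W,C,-41.3)
p=optics.snapshot("scene");u=proj(p,[s["tool_pos"]])[0].astype(int);print(u)
cv2.imwrite("pics/c2.png",cv2.resize(p["frame"][120:320,270:470,::-1],(600,600),interpolation=cv2.INTER_CUBIC))
E
```

```text
clock: 3.55
tool_pos: [0.6072, -0.0508, 0.186]
ee_rot: [-3.098, -0.522, -0.0]
contact_force: [-0.1, 0.6, 1.2]
gripper_width: 0.0006
finger_force: 0.0
3.55 [-0.10780809  0.62936673  1.18397326] 0.0005710759821418908
[0,-0.02,0.06,0.00,0.0],
[0,1.18,-0.00,6.00,-5.7],[0,1.18,-0.00,7.60,-5.7],[0,2.65,-0.25,7.60,-12.9],[0,3.62,-0.51,7.60,-17.6],[0,4.56,-0.85,7.60,-22.4],[0,5.20,-1.14,7.80,-25.7],[0,5.91,-1.51,8.20,-29.6],[0,6.08,-1.61,8.50,-30.5],[0,6.17,-1.66,8.70,-31.0],[0,6.25,-1.71,8.70,-31.5],
[360 231]
```

View pics/c2.png

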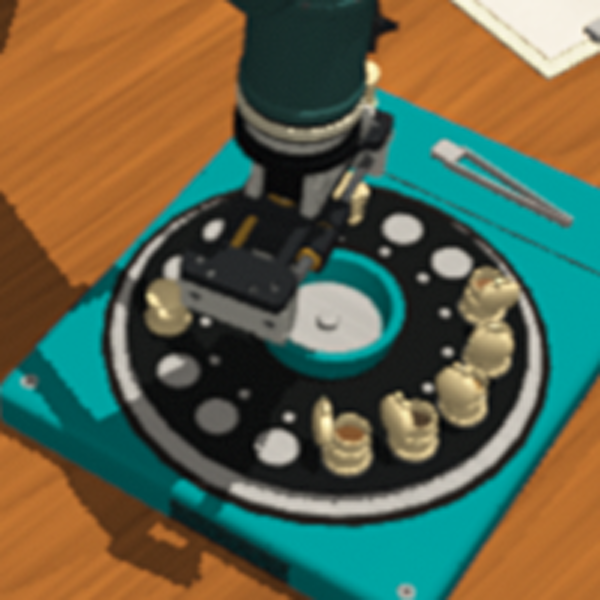

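The fingertips are shut and sit over the empty seat just clockwise of vial1, with all five caps still up. I'll fold the first cap now.

```bash
python3 -m crank '[[0,1.18,0,6,-5.7],[0,1.18,0,7.6,-5.7],[0,1.9,-0.12,7.6,-9.3],[0,2.65,-0.25,7.6,-12.9],[0,3.1,-0.38,7.6,-15.2],[0,3.62,-0.51,7.6,-17.6],[0,4.1,-0.68,7.6,-20],[0,4.56,-0.85,7.6,-22.4],[0,5.2,-1.14,7.8,-25.7],[0,5.6,-1.3,8,-27.6],[0,5.91,-1.51,8.3,-29.6],[0,6.08,-1.61,8.6,-30.5],[0,6.17,-1.66,8.7,-31],[0,6.25,-1.71,8.75,-31.5],[0,6.25,-1.71,8.75,-31.5]]'; python3 - <<'E'
from h import *
C=(.5679,.0620)
s=r.sense();print((s["tool_pos"][2]-.066)*1000)
rows([(1,4,33)],C,-41.3)
p=optics.snapshot("scene")
cv2.imwrite("pics/c3.png",cv2.resize(p["frame"][180:300,350:470,::-1],(600,600),interpolation=cv2.INTER_CUBIC))
E
```

```text
clock: 5.48
tool_pos: [0.6607, -0.0147, 0.0989]
ee_rot: [2.84, 1.342, 0.0]
contact_force: [-1.5, -1.0, 2.1]
gripper_width: 0.0002
finger_force: 1.3
32.89157116683991
[0,0.04,-0.04,-0.01,-0.0],
```

View pics/c3.png

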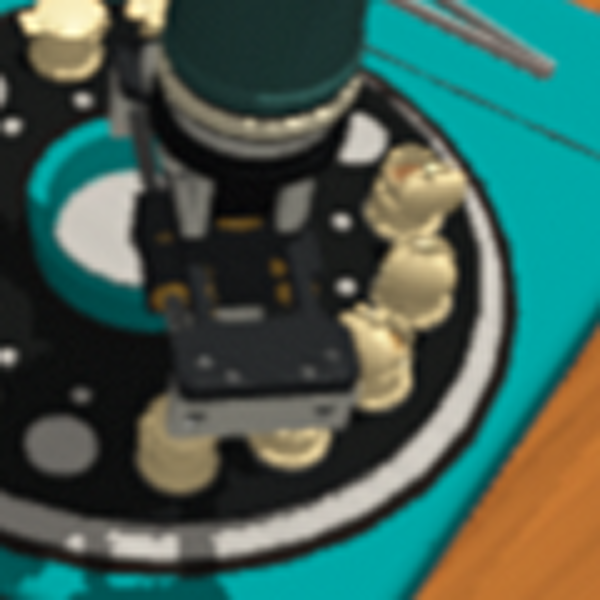

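Vial1's cap has folded over and the force is light. I'll press a little lower and read the force.

```bash
python3 -m crank '[[0,0,0,0.1,0],[0,0.1,0,0.17,0],[0,0.2,0,0.17,0],[0,0.2,0,0.17,0]]'; python3 - <<'E'
from h import *
C=(.5679,.0620)
for k in (2,):
    rows([(1,10,38),(1,15,44),(k,-30,44),(k,-25,44),(k,-20,44),(k,-15,44),(k,-10,43),(k,-5,40),(k,-1,37),(k,2,34),(k,4,32),(k,5,31.2),(k,6,31.2)],C,-41.3)
E
```

```text
clock: 6.02
tool_pos: [0.6622, -0.0129, 0.097]
ee_rot: [2.84, 1.343, 0.001]
contact_force: [-0.8, -2.0, 3.6]
gripper_width: 0.0005
finger_force: 1.9
[0,0.40,-0.05,-0.70,-2.9],[0,0.90,-0.09,-1.30,-5.3],[0,1.42,-0.15,-1.30,-7.8],[0,1.92,-0.23,-1.30,-10.2],[0,2.41,-0.32,-1.30,-12.5],[0,2.89,-0.44,-1.30,-14.9],[0,3.37,-0.58,-1.20,-17.3],[0,3.85,-0.74,-0.90,-19.7],[0,4.22,-0.88,-0.60,-21.6],[0,4.50,-1.00,-0.30,-23.0],[0,4.68,-1.08,-0.10,-24.0],[0,4.77,-1.12,-0.02,-24.5],[0,4.86,-1.16,-0.02,-25.0],
```

```bash
python3 -m crank '[[0,0,0,-0.7,0],[0,0.4,-0.05,-1.3,-2.9],[0,0.9,-0.09,-1.3,-5.3],[0,1.42,-0.15,-1.3,-7.8],[0,1.92,-0.23,-1.3,-10.2],[0,2.41,-0.32,-1.3,-12.5],[0,2.89,-0.44,-1.3,-14.9],[0,3.37,-0.58,-1.2,-17.3],[0,3.85,-0.74,-0.9,-19.7],[0,4.22,-0.88,-0.6,-21.6],[0,4.5,-1,-0.3,-23],[0,4.68,-1.08,-0.1,-24],[0,4.77,-1.12,-0.02,-24.5],[0,4.86,-1.16,0,-25],[0,4.86,-1.16,0,-25]]'; python3 - <<'E'
from h import *
C=(.5679,.0620)
k=3
rows([(k-1,6,31.2),(k-1,6,38),(k-1,10,44),(k,-35,44),(k,-30,44),(k,-25,44),(k,-20,44),(k,-15,44),(k,-10,43),(k,-5,40),(k,-1,37),(k,2,34),(k,4,32),(k,5,31.2),(k,6,31.2)],C,-41.3)
p=optics.snapshot("scene")
cv2.imwrite("pics/c4.png",cv2.resize(p["frame"][180:300,350:470,::-1],(600,600),interpolation=cv2.INTER_CUBIC))
E
```

```text
clock: 7.9
tool_pos: [0.6842, 0.0318, 0.0974]
ee_rot: [2.482, 1.925, 0.001]
contact_force: [-0.6, -2.5, 3.5]
gripper_width: 0.0001
finger_force: 1.8
[0,0.02,-0.01,0.02,0.0],[0,0.02,-0.01,-0.66,0.0],[0,0.42,-0.02,-1.26,-1.9],[0,0.95,-0.05,-1.26,-4.4],[0,1.45,-0.10,-1.26,-6.8],[0,1.94,-0.17,-1.26,-9.2],[0,2.43,-0.26,-1.26,-11.6],[0,2.92,-0.37,-1.26,-13.9],[0,3.40,-0.50,-1.16,-16.3],[0,3.88,-0.65,-0.86,-18.7],[0,4.26,-0.78,-0.56,-20.6],[0,4.54,-0.89,-0.26,-22.1],[0,4.72,-0.97,-0.06,-23.0],[0,4.81,-1.01,0.02,-23.5],[0,4.91,-1.05,0.02,-24.0],
```

View pics/c4.png

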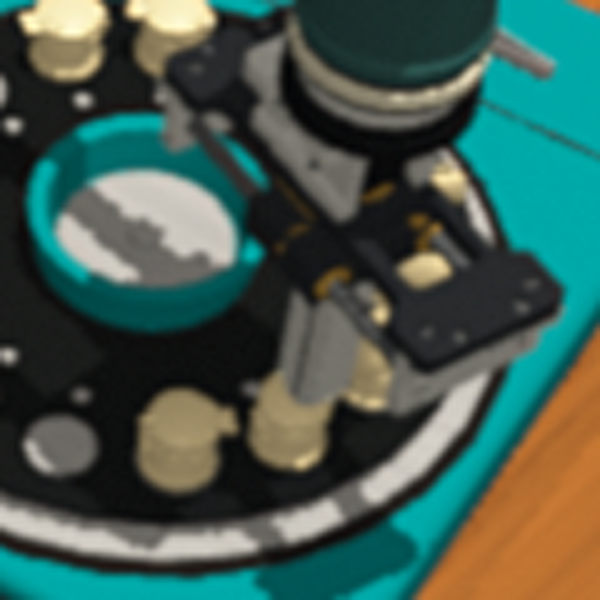

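Vial1 at crop (185,440) is shut with its tab at the free edge, and the fingertip is on vial2 at crop (290,420). Vial3 is next.

```bash
python3 -m crank '[[0,0.02,0,-0.66,0],[0,0.42,-0.02,-1.26,-1.9],[0,0.95,-0.05,-1.26,-4.4],[0,1.45,-0.1,-1.26,-6.8],[0,1.94,-0.17,-1.26,-9.2],[0,2.43,-0.26,-1.26,-11.6],[0,2.92,-0.37,-1.26,-13.9],[0,3.4,-0.5,-1.16,-16.3],[0,3.88,-0.65,-0.86,-18.7],[0,4.26,-0.78,-0.56,-20.6],[0,4.54,-0.89,-0.26,-22.1],[0,4.72,-0.97,-0.06,-23],[0,4.81,-1.01,0.02,-23.5],[0,4.91,-1.05,0.03,-24],[0,4.91,-1.05,0.03,-24]]'; python3 - <<'E'
from h import *
C=(.5679,.0620)
k=4
rows([(k-1,6,31.2),(k-1,6,38),(k-1,10,44),(k,-35,44),(k,-30,44),(k,-25,44),(k,-20,44),(k,-15,44),(k,-10,43),(k,-5,40),(k,-1,37),(k,2,34),(k,4,32),(k,5,31.2),(k,6,31.2)],C,-41.3)
E
```

```text
clock: 9.82
tool_pos: [0.6864, 0.0821, 0.0972]
ee_rot: [2.027, 2.399, 0.001]
contact_force: [1.8, -1.8, 4.4]
gripper_width: 0.0005
finger_force: 1.9
[0,-0.02,-0.02,-0.00,0.0],[0,-0.02,-0.02,-0.68,0.0],[0,0.38,-0.02,-1.28,-1.9],[0,0.91,-0.05,-1.28,-4.4],[0,1.41,-0.10,-1.28,-6.8],[0,1.90,-0.17,-1.28,-9.2],[0,2.39,-0.26,-1.28,-11.6],[0,2.88,-0.37,-1.28,-13.9],[0,3.37,-0.50,-1.18,-16.3],[0,3.84,-0.65,-0.88,-18.7],[0,4.22,-0.79,-0.58,-20.6],[0,4.50,-0.90,-0.28,-22.1],[0,4.68,-0.97,-0.08,-23.0],[0,4.77,-1.01,-0.00,-23.5],[0,4.87,-1.05,-0.00,-24.0],
```

```bash
python3 -m crank '[[0,0,0,-0.68,0],[0,0.38,-0.02,-1.28,-1.9],[0,0.91,-0.05,-1.28,-4.4],[0,1.41,-0.1,-1.28,-6.8],[0,1.9,-0.17,-1.28,-9.2],[0,2.39,-0.26,-1.28,-11.6],[0,2.88,-0.37,-1.28,-13.9],[0,3.37,-0.5,-1.18,-16.3],[0,3.84,-0.65,-0.88,-18.7],[0,4.22,-0.79,-0.58,-20.6],[0,4.5,-0.9,-0.28,-22.1],[0,4.68,-0.97,-0.08,-23],[0,4.77,-1.01,0,-23.5],[0,4.87,-1.05,0.02,-24],[0,4.87,-1.05,0.02,-24]]'; python3 - <<'E'
from h import *
C=(.5679,.0620)
k=5
rows([(k-1,6,31.2),(k-1,6,38),(k-1,10,44),(k,-35,44),(k,-30,44),(k,-25,44),(k,-20,44),(k,-15,44),(k,-10,43),(k,-5,40),(k,-1,37),(k,2,34),(k,4,32),(k,5,31.2),(k,6,31.2)],C,-41.3)
E
```

```text
clock: 11.7
tool_pos: [0.6679, 0.1284, 0.097]
ee_rot: [1.484, 2.767, 0.001]
contact_force: [1.4, -2.0, 4.4]
gripper_width: 0.0005
finger_force: 2.0
[0,-0.00,-0.00,-0.02,0.0],[0,-0.00,-0.00,-0.70,0.0],[0,0.40,-0.01,-1.30,-1.9],[0,0.93,-0.04,-1.30,-4.4],[0,1.42,-0.09,-1.30,-6.8],[0,1.92,-0.16,-1.30,-9.2],[0,2.41,-0.25,-1.30,-11.6],[0,2.90,-0.36,-1.30,-13.9],[0,3.38,-0.49,-1.20,-16.3],[0,3.86,-0.64,-0.90,-18.7],[0,4.23,-0.77,-0.60,-20.6],[0,4.51,-0.88,-0.30,-22.1],[0,4.70,-0.96,-0.10,-23.0],[0,4.79,-1.00,-0.02,-23.5],[0,4.88,-1.04,-0.02,-24.0],
```

Vial5, followed by a straight lift clear.

```bash
python3 -m crank '[[0,0,0,-0.7,0],[0,0.4,-0.01,-1.3,-1.9],[0,0.93,-0.04,-1.3,-4.4],[0,1.42,-0.09,-1.3,-6.8],[0,1.92,-0.16,-1.3,-9.2],[0,2.41,-0.25,-1.3,-11.6],[0,2.9,-0.36,-1.3,-13.9],[0,3.38,-0.49,-1.2,-16.3],[0,3.86,-0.64,-0.9,-18.7],[0,4.23,-0.77,-0.6,-20.6],[0,4.51,-0.88,-0.3,-22.1],[0,4.7,-0.96,-0.1,-23],[0,4.79,-1,-0.01,-23.5],[0,4.88,-1.04,0,-24],[0,4.88,-1.04,0,-24]]' && python3 -m crank '[[0,0,0,-1,0],[0,0,0,-6,0],[0,0,-6,-12,0],[0,0,-12,-14,0],[0,0,-18,-14,0],[0,0,-24,-14,0],[0,0,-24,-14,0]]'; python3 - <<'E'
from h import *
R=Ro.from_rotvec(r.sense()["ee_rot"]).as_matrix();print(R[:,1])
a=optics.snapshot("top")["frame"][125:305,165:345,::-1];b=optics.snapshot("scene")["frame"][150:300,300:450,::-1]
q=lambda i:cv2.resize(i,(400,400),interpolation=cv2.INTER_CUBIC)
cv2.imwrite("pics/c5.png",np.hstack([q(a),q(b)]))
E
```

```text
clock: 13.58
tool_pos: [0.6324, 0.1634, 0.097]
ee_rot: [0.876, 3.015, 0.001]
contact_force: [2.5, -2.3, 4.0]
gripper_width: 0.0003
finger_force: 2.0
clock: 14.45
tool_pos: [0.5009, -0.0407, 0.2363]
ee_rot: [-0.88, -3.014, -0.001]
contact_force: [0.1, 0.5, -0.1]
gripper_width: 0.0004
finger_force: 0.0
[ 5.38370096e-01  8.42708514e-01 -5.63819251e-06]
```

View pics/c5.png

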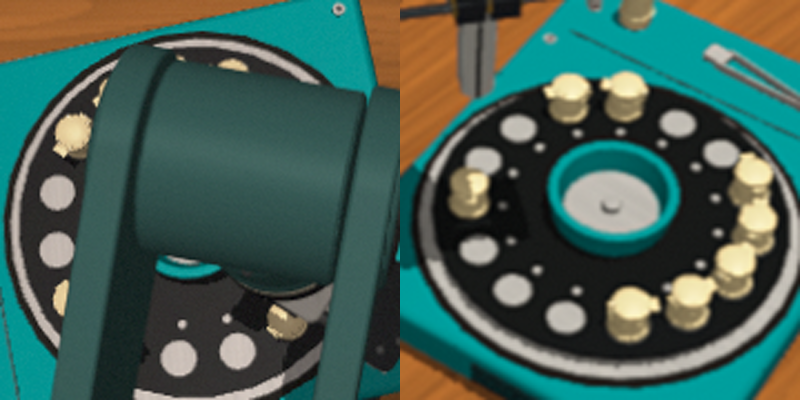

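The caps all look down in the scene view. One closer look at the row before I hand in.

```bash
python3 - <<'E'
from h import *
p=optics.snapshot("scene")
cv2.imwrite("pics/c6.png",cv2.resize(p["frame"][200:290,370:460,::-1],(600,600),interpolation=cv2.INTER_CUBIC))
E
```

```text
(no output)
```

View pics/c6.png

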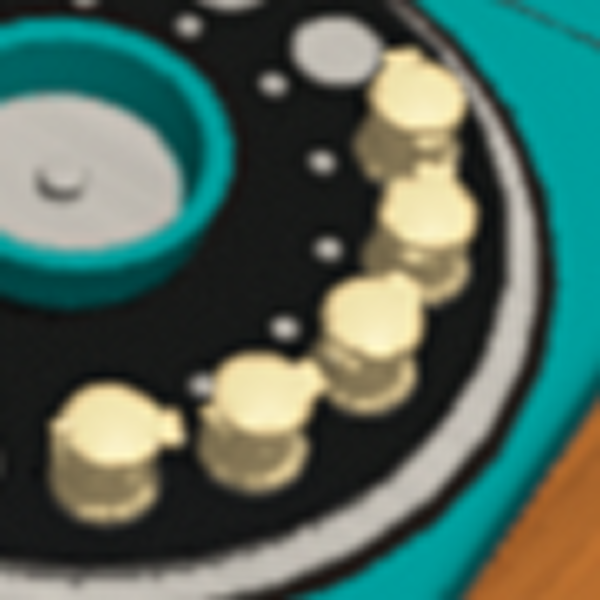

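All five show tabs pointing forward. I'll overlay the shut cap's outline and tab to confirm that none is slightly open.

```bash
python3 - <<'E'
from h import *
p=optics.snapshot("scene");S=8;x0,y0=378,205;im=cv2.resize(p["frame"][y0:y0+75,x0:x0+75,::-1],(600,600),interpolation=cv2.INTER_CUBIC)
t=np.linspace(0,2*np.pi,40)
for k in range(5):
    a=np.radians(-41.3+24*k);c=np.array([.5679+.12*np.cos(a),.0626+.12*np.sin(a)]);tx=np.array([-np.sin(a),np.cos(a)]);rd=np.array([np.cos(a),np.sin(a)])
    for th,col in((0,(0,0,255)),(.25,(255,0,0))):
        L=np.r_[np.c_[15.5*np.cos(t)+16.5,15.5*np.sin(t),0*t+6],[[38.5,0,3]]]
        X=L[:,0]*np.cos(th)-L[:,2]*np.sin(th)-16.5;Z=24+L[:,0]*np.sin(th)+L[:,2]*np.cos(th)
        W=np.c_[c+(X[:,None]*tx+L[:,1:2]*rd)/1000,.066+Z/1000]
        u=(proj(p,W)-[x0,y0]+.5)*S
        cv2.polylines(im,[np.int32(u[:-1])],1,col,1);cv2.circle(im,tuple(np.int32(u[-1])),4,col,-1)
cv2.imwrite("pics/c7.png",im)
E
```

```text
(no output)
```

View pics/c7.png

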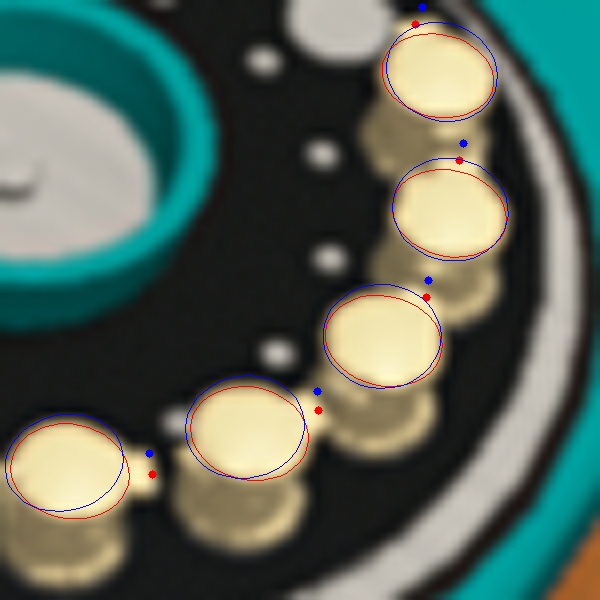

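The caps and tabs match the shut (red) outline on all five vials, and the vials are still in their seats.

```bash
python3 -c "
from rig import r
print(r.hand_in())"
```

```text
the job is handed in; nothing more can be done
None
```

I folded and stroked shut all five caps in order from vial1 to vial5 with light contact (about 4 N read at most at the end of each stroke); the final pictures show them shut and seated, and the job is handed in at about 15 s, with no verdict returned.

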